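Put a saw blade away on the gravity rail

ROBOT

A 6-joint arm with a two-finger parallel gripper is mounted at the origin on the work surface. World frame = base frame: x ahead of the robot, y to its left, z up, the work surface at z = 0. Lengths are in mm, angles in rad, forces in N, time in s.
With the tool pointing down it reaches from about 350 to 875 mm from the base axis. Payload 4.2 kg.
Tool frame: the origin (TCP) lies midway between the tips of the shut fingers; the grasp point (between the pads) lies 19 mm behind it; z points along the fingers, y is the line along which they close (so a half turn about z gives the same grasp; the last joint's range is limited). The gripper opens to 85 mm and grips with 20 to 120 N. Pads are 22 mm wide; open, the fingers measure 114 mm over their backs; the gripper's body (76 mm by 85 mm) begins 54 mm behind the grasp point. The pads swing forward as they close: fully open they stand 13 mm farther back than shut.
Start: joints at [1.529, 0.385, 0.008, 0, -1.194, -0.259], TCP at [185.145, 596.926, 231.312] pointing down, gripper open.
Joint ranges: [-3.14, 3.14], [-1.21, 2.06], [-1.07, 1.41], [-3.16, 2.05], [-2.99, -0.16], [-3.1, 3.1]. Speed limits (rad/s): [2.79, 2.79, 3.14, 3.14, 3.14, 3.14].

INTERFACE

Orientations are given as a unit quaternion [x, y, z, w].
In Python, from bench import arm, eyes, nets gives the robot as it stands.
- The arm moves only by the tool apply_moves, never from a script. Its arguments are lists of equal length, an entry for each row: "delta_rot": the turn, a rotation vector about the tool's x, y, z as a fraction of full scale, a list of three; "xyz": the shift along the tool's x, y, z as a fraction of full scale, a list of three; "hand": the gripper command: -1 is fully open, 1 is shut, values between are in proportion. In form: {"delta_rot": [[ax, ay, az], ...], "xyz": [[dx, dy, dz], ...], "hand": [hand, ...]}. A call has 1 to 20 rows; each row shifts and turns the commanded pose from where the row before left it, along the tool's axes as they then stand; what a row does not reach is not made up. Full scale, the value 1, is 0.025 m for a shift and 6 degrees for a turn. A row lasts 1/12 s, in which the tool goes at most 41.7 mm and 7.16 degrees, less where a joint would pass 70% of its speed; a pose out of reach is approached as far as the arm can. A call with a number of a shift or a turn outside -1 to 1 is refused whole. A call with a gripper value outside its range is refused whole. The fingers move at their own pace and stop on an object; the grip force is fixed at half the most. Time passes only in rows, so rows that do not move let the fingers close. It gives the time, the measured TCP pose, the force, the opening and the grip force at its end, in the units of the state.
- arm.read_state(): the state, without advancing time (a new reading comes with each control period).
- eyes.get_image(name): name is "scene" or "top" or "wrist"; returns a dict with "frame" (480x640x3 uint8, red, green, blue), "range_z" (480x640 float32, mm along the optical axis (not along the pixel's ray), 0 where there is no reading), "camera_matrix" (3x3 intrinsics, pixels), "R" (3x3) and "t" (3): a world point X has camera coordinates R X + t; the wrist camera has in their place "hand_eye" (4x4, takes a point from camera to tool coordinates, whose origin is the TCP and whose axes are the flange's). Camera axes: x right, y down, z forward; pixel columns grow to the right and rows downward; lengths in mm; the calibration is good to about 2 mm. A picture is of the moment at which its call begins: read the wrist's pose just before it.
- arm.job_done(): hands the job in; it is judged then, once.
Trained networks look in a picture, given as the dict that the camera call returned (one of the last four; its "shot" number tells which), for a name from the list of things; names that differ only in an ending like _2 or _b are one class to them, and where a whole thing is asked for, a point or a joint stands for the part that bears it (a point fixed in the world has none). Each returns a list of dicts, best first, with "score" (0 to 1); they miss things now and then, are a little off and sometimes report something else, mostly with a low value. They report only what shows in the picture. A call takes as long as a camera call. They do not tell look-alikes from the thing itself.
- nets.look_for(name, picture): "bbox" ([left, top, right, bottom] in pixels, round what is visible of it).
- nets.masks_of(name, picture): "region" (480x640 bool, what is visible of it) and "bbox" ([left, top, right, bottom] in pixels, round what is visible of it).
The state is a dict: "clock": time; "joints": joint angles; "joint_vel": joint speeds; "joint_efforts": joint torques, N m; "position": TCP position; "ee_rot": TCP orientation; "contact_force": force on the tool from outside, world axes, zero at the start; "wrist_torque": the same for the moment, N m; "gripper_width": finger opening in mm; "grasp_force": force on a finger pad.
Only numpy, scipy, OpenCV 4.12 (cv2) and the standard library are available. Lean on these libraries where they do the work, as an engineer would, in place of code of your own. Each camera call takes 0.05 s, during which the arm holds its last target. There are 200 camera calls.

TASK

Swing the gate at the low end of the sloped rail fully down across the bar. Then take the carrier with the saw blade out of its slotted wooden block, hang its hook over the bar near the high end (the part under the lamp) and let go there, so that it runs down by itself and comes to rest hanging against the shut gate. Do not help it along or hold it on the lower half of the bar, and leave the other tools where they are.

Things in the scene. Friction and masses are not known exactly. Their poses are not given: they have to be found in the camera images.
- carrier: Hooked roller carrier, about 240 g: a black plastic hook with two free-turning waisted steel rollers under its roof, over a steel saw blade 36 x 8 mm (x, y) that reaches 62 to 120 mm below the origin. Origin: in the hook's throat, where the bar's centre line runs when hung. Upright: z up, x the way the hook reaches over the bar (away from the robot), y along the bar.
- carrier_tab (a point): Centre of the grip tab on top of the carrier, 66.5 mm above its origin: 22 mm in x, 24 mm in y, from 38 mm (top of the roof, which is 62 x 48 mm in x, y and 10 mm thick) to 95 mm above the origin. Pinch its two faces that look to +y and -y; the gripper may then lean at any angle about y.
- carrier_tip (a point): Lower end of the hook's tip, 27 mm in +x of and 8 mm below the carrier's origin. The throat is 46 mm wide in x (-23 to +23); the rollers (42 mm long in x, 20 mm across, axles 24 mm apart in y) reach down to 4 mm above the origin and centre themselves on the bar. Tip and shank: 8 x 24 mm (x, y). The open side is +x, below the tip; the shank is at -x.
- carrier_cross (a point): Top of the cross piece below the throat, 50 mm below the carrier's origin (62 mm in x, 12 mm high; the blade hangs from it). To hang the carrier, bring it towards +x from the bar's robot side with its origin 16 to 42 mm above the bar's centre line (29 is the middle) until it is over the bar, then lower it.
- block_a: Block of log, 100 x 80 x 65 mm (x, y, z), fixed, in whose slot (43 mm along x, 11 mm along y, 45 mm deep) the carrier stands upright at the start with a few degrees of play, its x and y along the block's: lift it straight up to clear. Origin: centre of the underside.
- bar: The rail's round steel bar, 16 mm across. Origin on its centre line, 180 mm above the table. y runs uphill along it (10 degrees, roughly to the robot's left), x is level, away from the robot. From y = -165 mm (free low end, where things run off if the gate is open) to +205 mm, where a post with a 30 mm clamp holds it from below. Lower half: y below 0.
- bar_load (a point): Point on the bar's centre line at bar y = +95 mm, a good place to hang the carrier; y = 60 to 130 mm counts as near the high end.
- bar_stop (a point): Point on the bar's centre line at bar y = -100 mm, about where the carrier's origin comes to rest against the shut gate; it then hangs square to the bar, leaning 10 degrees with it.
- lamp_edge (a point): Middle of the lower front edge of the fixed lamp housing (50 x 50 mm in section) above the bar's high half: 16 mm beyond the bar's centre line, 335 mm above the table, from bar y = -35 to +210 mm, on two 14 mm posts 55 mm beyond the bar. A gripper cannot stand straight above the bar there; leaning back towards the robot by 30 to 45 degrees it passes.
- gate (a joint): Swing gate: steel arm 12 mm square, 85 mm long, hinged beside the bar. In rad: 0 = shut, lying across the bar 30 mm above its centre line (end of travel); grows as it swings up and back to the robot; 1.57 = upright, at most 1.7. It stays where left and moves with about 1 N at its ball. The hinge axis is parallel to the bar, so a carrier running against it cannot open it.
- gate_hinge (a point): Point on the gate's hinge axis: in the bar's frame x = -55, y = -130, z = +30 mm; a 14 mm post stands under it.
- gate_tip (a point): Centre of the black 22 mm ball at the gate's free end, 90 mm from the hinge. Axes turn with the arm: x from hinge to ball, z out of its upper face when shut (this face looks to the robot when the arm stands upright).
- file: flat file with a round wooden handle standing upright in the other slotted block, 190 mm tall, handle up to 26 mm across and without any hook. Origin: lower end of the file. A bystander.
- saw_long: pruning saw lying flat, 290 mm long, 20 mm high, orange handle. Origin on the table where blade meets handle, blade along +x. A bystander.
- saw_red: pruning saw lying flat, 290 mm long, 20 mm high, red handle. Origin and axes as saw_long. A bystander.
- hatchet: hatchet lying flat, 340 mm long handle of 28 mm along x, steel head near +x end. Origin under the middle of the handle. A bystander.
- wedge: small stepped steel splitting wedge lying flat, 70 x 36 x 24 mm. Origin: centre of the underside. A bystander.
- oil: small white plastic oil bottle standing, 48 mm across, 85 mm tall. Origin: centre of the underside. A bystander.
- whetstone: grey sharpening stone lying flat, 70 x 150 x 30 mm. Origin: centre of the underside. A bystander.
Mind the look-alikes: they are no part of the job. Of the things like the carrier, leave any that is red; of the rest the larger one is meant.

How it is judged (in metres and radians):
On the way, in this order (a step that is already met when the one before it is completed fails the run):
1. the gate is shut (within 0.12 rad) while the carrier is not yet on the rail (value of joint gate below 0.12 rad and distance between carrier and bar above 0.18 m), for 0.2 s.
2. the carrier's hook is over the bar near its high end, 40 to 150 mm uphill of its origin (x of carrier in the frame of bar between -0.012 and 0.012 m and z of carrier in the frame of bar between -0.012 and 0.008 m and value of joint gate below 0.12 rad and y of carrier in the frame of bar between 0.04 and 0.15 m), for 0.05 s.
3. the carrier has run down and hangs still against the gate, untouched (x of carrier in the frame of bar between -0.012 and 0.012 m and z of carrier in the frame of bar between -0.012 and 0.008 m and y of carrier in the frame of bar between -0.12 and -0.085 m and contact force between the fingers and carrier below 0.05 N and linear speed of carrier below 0.03 m/s and angle between carrier's own z axis and vertical below 0.4 rad and value of joint gate below 0.12 rad), for 0.2 s.
At the end, for the whole second after the job is handed in: The gate is shut (joint below 0.12 rad) and the carrier hangs on the bar against it: its origin 85 to 120 mm downhill of the bar's origin, within 12 mm of the bar's centre line, less than 0.4 rad from upright, untouched and at rest (below 0.03 m/s) (all of step 3).
It fails at once if the carrier is touched by the gripper while it hangs on the lower half of the bar (x of carrier in the frame of bar between -0.012 and 0.012 m and z of carrier in the frame of bar between -0.012 and 0.008 m and y of carrier in the frame of bar between -0.17 and -0.02 m and contact force between the fingers and carrier above 0.3 N).
It fails at once if one of the other tools is moved by more than 30 mm (distance of any of file, saw_long, saw_red, hatchet, wedge, oil, whetstone from where it was at the start of the episode above 0.03 m).
It also fails if it takes over 53 s, if anything falls off the work surface, if the arm or the gripper's body presses on something with over 40 N, if the wrist force passes 120 N, or if a joint passes its speed limit or range.

## Working session

There is one attempt and no reset: what is moved stays moved. The work goes in short steps, Python scripts to look and compute and a tool call to move; the robot and the scene stay as the last step left them, time stands still between calls to the robot, and variables do not carry over. Pictures are saved under pics/ and viewed, at most 10 in all, crops included, and the job is handed in when it is done.

Besides the shell and the picture viewer there is one more tool, called after ">>>" in YAML: its name, and indented under it one key for each argument. apply_moves: Moves the arm, as the interface text tells. Its arguments: {"type":"object","properties":{"delta_rot":{"type":"array"},"xyz":{"type":"array"},"hand":{"type":"array"}},"required":["delta_rot","xyz","hand"]}

```bash
mkdir -p pics; ls
cat > h.py <<'E'
import numpy as np, cv2
from bench import arm, eyes, nets
from scipy.spatial.transform import Rotation as Ro
def pts(im, mask=None):
    z=im["range_z"]; K=im["camera_matrix"]; v,u=np.nonzero((z>0) if mask is None else (mask&(z>0)))
    d=z[v,u]; c=np.c_[(u-K[0,2])/K[0,0]*d,(v-K[1,2])/K[1,1]*d,d]
    if "hand_eye" in im:
        s=arm.read_state(); H=np.array(im["hand_eye"]); c=c@H[:3,:3].T+H[:3,3]
        return Ro.from_quat(s["ee_rot"]).apply(c)+s["position"],u,v
    return (c-im["t"])@im["R"],u,v
def save(im,name,crop=None,s=1):
    f=im["frame"][:,:,::-1]
    if crop: l,t,r,b=crop; f=f[t:b,l:r]
    cv2.imwrite("pics/"+name,cv2.resize(f,None,fx=s,fy=s))
E
python3 - <<'E'
from h import *
for n in ["scene","top"]:
    im=eyes.get_image(n); save(im,n+"0.png")
    for k in ["carrier","block_a","gate","file","bar"]:
        for r in nets.masks_of(k,im)[:4]:
            p,u,v=pts(im,r["region"]); 
            print(n,k,round(r["score"],2),np.round(r["bbox"]),np.round(np.median(p,0)) if len(p) else None,np.round(np.percentile(p,[2,98],axis=0)).tolist() if len(p) else None)
print(arm.read_state())
E
```

```text
pics
scene carrier 0.83 [204. 250. 221. 293.] [ 585. -284.   91.] [[511.0, -336.0, 1.0], [602.0, -267.0, 145.0]]
scene carrier 0.78 [214. 197. 242. 253.] [ 477. -290.  171.] [[442.0, -319.0, 70.0], [501.0, -274.0, 234.0]]
scene carrier 0.64 [241. 186. 261. 233.] [ 350. -311.  154.] [[321.0, -353.0, 65.0], [370.0, -292.0, 214.0]]
scene carrier 0.27 [214. 245. 260. 285.] [ 493. -267.   51.] [[426.0, -336.0, 2.0], [523.0, -248.0, 68.0]]
scene block_a 0.64 [211. 243. 259. 285.] [ 492. -267.   51.] [[424.0, -338.0, 0.0], [524.0, -248.0, 68.0]]
scene gate 0.89 [250. 233. 274. 265.] [609. -96. 220.] [[319.0, -331.0, -1.0], [635.0, -79.0, 280.0]]
scene file 0.71 [276. 258. 285. 282.] [ 465. -141.   50.] [[445.0, -168.0, 9.0], [476.0, -125.0, 85.0]]
scene file 0.67 [436. 274. 450. 326.] [487. 300. 149.] [[339.0, 288.0, 1.0], [492.0, 310.0, 204.0]]
scene bar 0.65 [242. 236. 393. 300.] [629.  29. 194.] [[588.0, -109.0, 150.0], [657.0, 216.0, 277.0]]
scene bar 0.49 [213. 244. 259. 285.] [ 494. -268.   51.] [[428.0, -335.0, 1.0], [524.0, -248.0, 68.0]]
top carrier 0.87 [421. 242. 440. 266.] [ 467
[... 1028 characters left out ...]
519e+00,  3.84666758e-01,  7.89885041e-03, -2.56615071e-05,
       -1.19398520e+00, -2.58610447e-01]), 'joint_vel': array([ 3.61510591e-04, -8.26318297e-04, -1.33149961e-04,  1.80295394e-04,
       -3.62376982e-04, -7.19806842e-05]), 'joint_efforts': array([ 5.12786009e-04, -3.91830826e+01,  1.88532597e+01,  4.18875530e+00,
       -3.22296864e-04, -1.86644151e-06]), 'position': array([185.15908805, 596.91966655, 231.32789726]), 'ee_rot': array([ 9.88707400e-01, -1.49858854e-01, -1.41945436e-05, -2.01971842e-05]), 'contact_force': array([ 0.40027417, -0.54321231, -0.49519644]), 'wrist_torque': array([0.01095703, 0.02030121, 0.00153489]), 'grasp_force': 0.0, 'gripper_width': 85.37773159342713}
```

View pictures.

View pics/scene0.png

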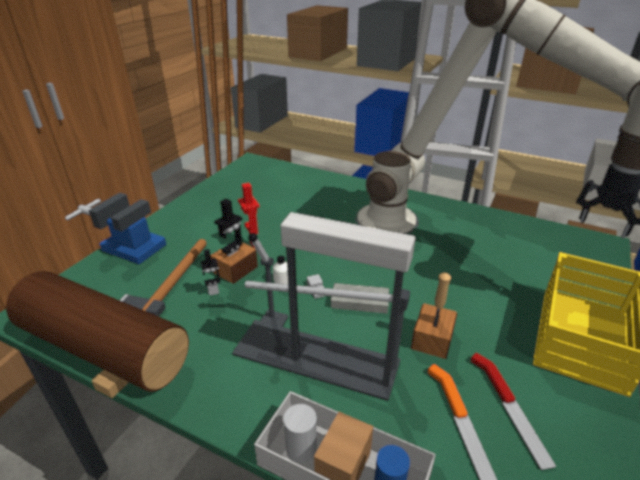

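View pics/top0.png

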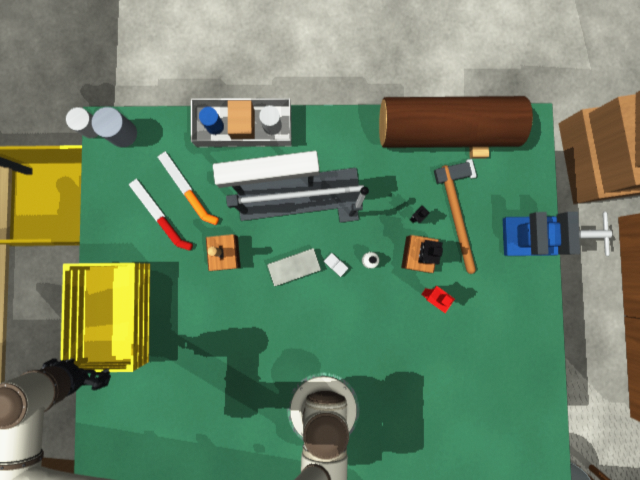

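Run:
```python
from h import *
im=eyes.get_image("top"); s2=eyes.get_image("scene")
save(im,"c1.png",(380,190,480,320),4)
P,u,v=pts(im); P2,u2,v2=pts(s2)
from scipy.optimize import least_squares
for nm,I in (("top",im),("scene",s2)):
    best=None
    Q,_,_=pts(I)
    # bar candidates: within band near expected line
    m=(Q[:,0]>580)&(Q[:,0]<690)&(Q[:,1]>-110)&(Q[:,1]<200)&(Q[:,2]>145)&(Q[:,2]<235)
    Q=Q[m]
    # params: x0,z offset, yaw: bar origin (x0,0) ; dir
    rng=np.random.default_rng(0)
    for _ in range(2000):
        a,b=Q[rng.choice(len(Q),2,False)]
        d=b-a; L=np.linalg.norm(d)
        if L<100: continue
        d/=L; d*=np.sign(d[1])
        if abs(np.arcsin(d[2])-.1745)>.05: continue
        r=np.linalg.norm(np.cross(Q-a,d),axis=1); n=(r<4).sum()
        if best is None or n>best[0]: best=(n,a,d,r<5)
    n,a,d,inl=best; q=Q[inl]; c=q.mean(0); d=np.linalg.svd(q-c)[2][0]; d*=np.sign(d[1])
    cam=-I["R"].T@I["t"]; w=cam-c; w-=w@d*d; w/=np.linalg.norm(w)
    c2=c-w*6.5
    t=(180-c2[2])/d[2]
    print(nm,n,"dir",d.round(3),"slope",np.degrees(np.arcsin(d[2])).round(2),"yaw",np.degrees(np.arctan2(-d[0],d[1])).round(2),"center",c2.round(1),"orig by z",(c2+t*d).round(1), "extent", ((q-c2)@d).min().round(), ((q-c2)@d).max().round())
    for k in ["gate","carrier","block_a"]:
        for r in nets.masks_of(k,I)[:1] if k!="carrier" else nets.masks_of(k,I)[:3]:
            p,_,_=pts(I,r["region"])
            if k=="gate":
                q=p[(p[:,2]>200)&(p[:,0]>560)]; tp=q[q[:,2]>268]; print("gate",q.mean(0).round(),"ball",tp.mean(0).round(1),tp.min(0).round(),tp.max(0).round(),len(tp), [q[(q[:,2]>z)&(q[:,2]<z+15)].mean(0).round(1).tolist() for z in (205,220,235,250,265)])
            if k=="block_a":
                q=p[abs(p[:,2]-65)<5]; R=cv2.minAreaRect(q[:,:2].astype(np.float32)); print("block",r["score"],R)
            if k=="carrier":
                zt=np.percentile(p[:,2],99); q=p[p[:,2]>zt-12]; print("car",r["score"],r["bbox"],"ztop",zt,q.mean(0).round(1),cv2.minAreaRect(q[:,:2].astype(np.float32)))
                for zz in range(100,250,15):
                    q=p[(p[:,2]>zz)&(p[:,2]<zz+15)]
                    if len(q)>3: print("   ",zz,len(q),q[:,:2].min(0).round(),q[:,:2].max(0).round())
# end of bar low: points near line
```

```text
top 247 dir [-0.124  0.977  0.171] slope 9.86 yaw 7.26 center [632.5  53.  183.5] orig by z [635.1  33.2 180. ] extent -163.0 150.0<stdin>:31: RuntimeWarning: Mean of empty slice.
  ret = um.true_divide(
Traceback (most recent call last):
ValueError: zero-size array to reduction operation minimum which has no identity
```

View pics/c1.png

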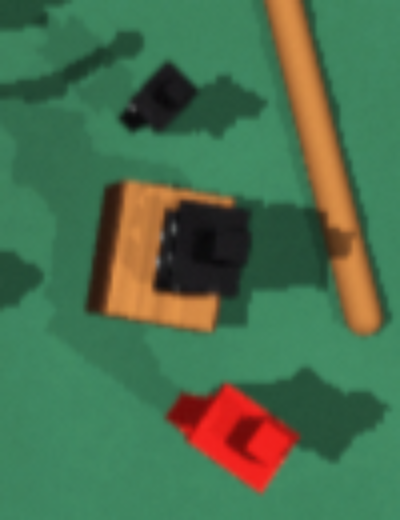

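Run:
```python
from h import *
im=eyes.get_image("top"); s2=eyes.get_image("scene")
for nm,I in (("top",im),("scene",s2)):
    Q,_,_=pts(I)
    # bar
    a0=np.array([632.5,53,183.5]); d0=np.array([-.124,.977,.171])
    b=Q[(np.linalg.norm(np.cross(Q-a0,d0),axis=1)<16)]; t=(b-a0)@d0; m=abs(t+10)<140; b=b[m]
    rng=np.random.default_rng(0); best=(0,)
    for _ in range(1000):
        i,j=rng.choice(len(b),2,False); d=b[j]-b[i]; L=np.linalg.norm(d)
        if L<100: continue
        n=(np.linalg.norm(np.cross(b-b[i],d/L),axis=1)<4).sum()
        if n>best[0]: best=(n,b[i],d/L)
    q=b[np.linalg.norm(np.cross(b-best[1],best[2]),axis=1)<5]; c=q.mean(0); d=np.linalg.svd(q-c)[2][0]; d*=np.sign(d[1])
    w=-I["R"].T@I["t"]-c; w-=w@d*d; w/=np.linalg.norm(w); c2=c-6.5*w
    print(nm,len(q),d.round(3),"yaw",np.degrees(np.arctan2(-d[0],d[1])).round(2),"slope",np.degrees(np.arcsin(d[2])).round(2),"c",c2.round(1),"orig",(c2+d*(180-c2[2])/d[2]).round(1))
    g=Q[(abs(Q[:,0]-605)<60)&(abs(Q[:,1]+98)<45)&(Q[:,2]>195)&(Q[:,2]<310)]
    for z in range(195,310,15):
        k=g[(g[:,2]>=z)&(g[:,2]<z+15)]
        if len(k): print("  gate",z,len(k),np.median(k,0).round(1),k.min(0).round(),k.max(0).round())
    for r in nets.masks_of("carrier",I)[:3]:
        p,_,_=pts(I,r["region"]); print("car",round(r["score"],2),np.round(r["bbox"]))
        if not 400<np.median(p[:,0])<540: continue
        for z in range(70,260,15):
            k=p[(p[:,2]>=z)&(p[:,2]<z+15)]
            if len(k)>2: print("   ",z,len(k),k.min(0).round(),k.max(0).round(),[np.round(x,1) for x in cv2.minAreaRect(k[:,:2].astype(np.float32))])
    bl=Q[(abs(Q[:,0]-465)<80)&(abs(Q[:,1]+290)<80)&(abs(Q[:,2]-65)<4)]
    print("block top",len(bl),[np.round(x,1) for x in cv2.minAreaRect(bl[:,:2].astype(np.float32))])
```

```text
top 293 [-0.113  0.979  0.171] yaw 6.57 slope 9.83 c [631.4  46.2 181.9] orig [632.7  35.1 180. ]
  gate 195 42 [592.4 -92.  198.4] [ 585. -109.  195.] [602. -84. 210.]
  gate 210 21 [599.8 -96.8 218.8] [ 596. -106.  210.] [611. -91. 225.]
  gate 225 17 [605.7 -97.8 234.4] [ 602. -107.  226.] [614. -95. 239.]
  gate 240 19 [610.6 -99.  245.8] [ 607. -109.  240.] [619. -96. 253.]
  gate 255 13 [ 614.5 -101.8  260.4] [ 611. -110.  255.] [621. -98. 266.]
  gate 270 55 [ 622.8 -105.4  279.3] [ 615. -116.  270.] [634. -96. 285.]
  gate 285 3 [ 624.2 -104.5  285.3] [ 624. -107.  285.] [ 627. -100.  286.]
car 0.73 [411. 207. 428. 224.]
car 0.65 [421. 238. 441. 264.]
    70 4 [ 436. -305.   82.] [ 498. -294.   83.] [array([ 467.2, -299.1]), array([62.8,  1.1]), np.float64(9.3)]
    85 51 [ 436. -307.   85.] [ 498. -283.  100.] [array([ 465.8, -291.8]), array([62.6, 22.2]), np.float64(7.0)]
    100 5 [ 439. -289.  102.] [ 448. -284.  110.] [array([ 442.9, -286.1]), array([9.1, 3.7]), np.float64(16.8)]
    115 4 [ 439. -291.  118.] [ 442. -284.  130.] [array([ 440.4, -287.4]), array([7.6, 0.2]
[... 2336 characters left out ...]
.  175.] [ 502. -270.  189.] [array([ 470.8, -297.3]), array([51.6, 62. ]), np.float64(85.0)]
    190 52 [ 459. -311.  190.] [ 483. -284.  205.] [array([ 475.8, -292.9]), array([19.6, 30.2]), np.float64(37.1)]
    205 59 [ 458. -309.  205.] [ 483. -284.  220.] [array([ 475.2, -292.7]), array([19.3, 29.5]), np.float64(42.5)]
    220 76 [ 455. -310.  220.] [ 484. -284.  235.] [array([ 469.4, -296.3]), array([26.6, 25.6]), np.float64(78.2)]
    235 11 [ 464. -303.  235.] [ 482. -286.  238.] [array([ 475.4, -293.6]), array([14.4, 18.8]), np.float64(40.1)]
car 0.73 [238. 184. 262. 232.]
car 0.64 [202. 248. 223. 295.]
block top 436 [array([ 468.9, -296. ]), array([ 87.2, 104.2]), np.float64(80.7)]
```

Likely mix-ups for the carrier are the red one at top (440,299) and the small black one at top (420,213). The larger black one, standing in block_a at top (430,252) and scene (228,220), is the one I want. The crop confirms it: big black roof and tab over the wooden block, and the shank is on the robot side. I'll do the gate first.

>>> apply_moves:
  delta_rot:
    - [0, 0, -0.4]
    - [0, 0, -0.4]
    - [0, 0, -0.4]
    - [0, 0, 0]
    - [0, 0, 0]
    - [0, 0, 0]
    - [0, 0, 0]
    - [0, 0, 0]
    - [0, 0, 0]
    - [0, 0, 0]
    - [0, 0, 0]
    - [0, 0, 0]
    - [0, 0, 0]
    - [0, 0, 0]
    - [0, 0, 0]
    - [0, 0, 0]
    - [0, 0, 0]
    - [0, 0, 0]
    - [0, 0, 0]
    - [0, 0, 0]
  xyz:
    - [0, 0, -1]
    - [0, 0, -1]
    - [0, 0, -0.8]
    - [0.73, 0.93, 0]
    - [0.73, 0.93, 0]
    - [0.73, 0.93, 0]
    - [0.73, 0.93, 0]
    - [0.73, 0.93, 0]
    - [0.73, 0.93, 0]
    - [0.73, 0.93, 0]
    - [0.73, 0.93, 0]
    - [0.73, 0.93, 0]
    - [0.73, 0.93, 0]
    - [0.73, 0.93, 0]
    - [0.73, 0.93, 0]
    - [0.73, 0.93, 0]
    - [0.73, 0.93, 0]
    - [0.73, 0.93, 0]
    - [0.73, 0.93, 0]
    - [0.73, 0.93, 0]
  hand: [1, 1, 1, 1, 1, 1, 1, 1, 1, 1, 1, 1, 1, 1, 1, 1, 1, 1, 1, 1]

```text
clock: 2.62
position: [422.2, 152.3, 301.7]
ee_rot: [0.996, -0.087, 0.0, -0.0]
contact_force: [0.8, 0.1, 0.7]
gripper_width: 0.3
grasp_force: 0.0
```

```bash
cat >> h.py <<'E'
def tool(yaw,lean):
    y,L=np.radians([yaw,lean]); xc=np.array([np.cos(y),np.sin(y),0]); yc=np.array([-np.sin(y),np.cos(y),0]); zw=np.array([0,0,1.])
    return np.c_[np.cos(L)*xc+np.sin(L)*zw, -yc, np.sin(L)*xc-np.cos(L)*zw]
def plan(p,Rt=None):
    s=arm.read_state(); R=Ro.from_quat(s["ee_rot"]).as_matrix(); Rt=R if Rt is None else Rt
    d=np.array(p)-s["position"]
    print("pos",s["position"].round(1),"rot units",(Ro.from_matrix(R.T@Rt).as_rotvec()/np.radians(6)).round(2),"shift old",(R.T@d/25).round(2),"new",(Rt.T@d/25).round(2))
E
python3 - <<'E'
from h import *
plan([560,-107,260],tool(-10,0))
E
```

```text
pos [422.2 152.3 301.7] rot units [-0.01 -0.01 -0.  ] shift old [7.23 9.25 1.67] new [7.23 9.26 1.67]
```

>>> apply_moves:
  delta_rot:
    - [0, 0, 0]
    - [0, 0, 0]
    - [0, 0, 0]
    - [0, 0, 0]
    - [0, 0, 0]
    - [0, 0, 0]
    - [0, 0, 0]
    - [0, 0, 0]
    - [0, 0, 0]
    - [0, 0, 0]
    - [0, 0, 0]
    - [0, 0, 0]
    - [0, 0, 0]
  xyz:
    - [0.72, 0.92, 0]
    - [0.72, 0.92, 0]
    - [0.72, 0.92, 0]
    - [0.72, 0.92, 0]
    - [0.72, 0.92, 0]
    - [0.72, 0.92, 0]
    - [0.72, 0.92, 0]
    - [0.72, 0.92, 0]
    - [0.72, 0.92, 0]
    - [0.72, 0.92, 0]
    - [0, 0, 0.8]
    - [0, 0, 0.85]
    - [0, 0, 0]
  hand: [1, 1, 1, 1, 1, 1, 1, 1, 1, 1, 1, 1, 1]

```text
clock: 3.7
position: [556.6, -104.5, 255.4]
ee_rot: [0.996, -0.089, -0.005, -0.0]
contact_force: [-1.9, -0.1, -0.8]
gripper_width: 0.2
grasp_force: 0.0
```

Run:
```python
from h import *
s=arm.read_state(); im=eyes.get_image("wrist"); save(im,"w1.png")
Q,u,v=pts(im)
g=Q[(abs(Q[:,0]-605)<50)&(abs(Q[:,1]+98)<40)&(Q[:,2]>185)&(Q[:,2]<310)]
for z in range(185,310,15):
    k=g[(g[:,2]>=z)&(g[:,2]<z+15)]
    if len(k): print(z,len(k),np.median(k,0).round(1),k.min(0).round(),k.max(0).round())
plan([597,-105,246],tool(-10,0))
```

```text
185 697 [593.4 -96.9 196.9] [ 585. -110.  189.] [605. -82. 200.]
200 211 [595.9 -90.3 201. ] [ 589. -105.  200.] [606. -84. 215.]
215 120 [ 602.  -100.   222.6] [ 598. -107.  215.] [609. -93. 230.]
230 148 [ 607.4 -102.4  237.4] [ 604. -109.  230.] [611. -95. 245.]
245 96 [ 611.3 -101.6  248.4] [ 609. -110.  245.] [614. -98. 259.]
260 913 [ 567.5 -108.3  270. ] [ 562. -120.  261.] [637. -93. 275.]
275 4324 [ 623.5 -107.4  281.4] [ 561. -120.  275.] [637. -93. 290.]
290 2339 [ 568.  -106.5  301.2] [ 555. -138.  290.] [575. -77. 305.]
305 2012 [ 568.2 -104.4  307.8] [ 555. -138.  305.] [576. -69. 310.]
pos [ 557.7 -104.5  257.9] rot units [ 0.01  0.05 -0.01] shift old [ 1.55 -0.26  0.47] new [ 1.55 -0.25  0.48]
```

View pics/w1.png

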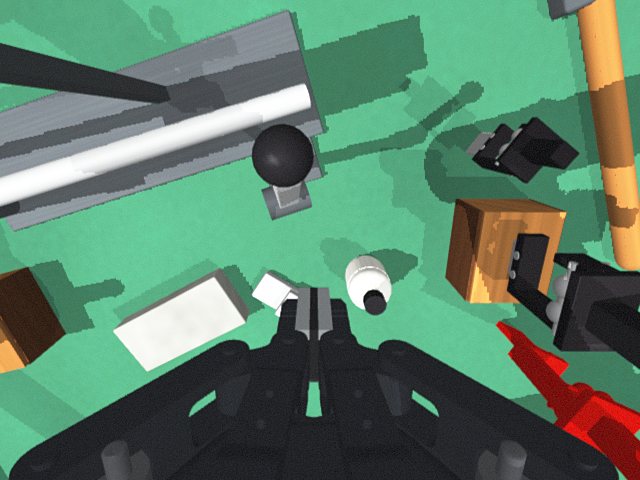

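The wrist view shows the gate ball at (283,155), the bar's free low end at (308,98), and the arm leaning about 1.22 rad. I'll push it over and down.

>>> apply_moves:
  delta_rot:
    - [0, 0, 0]
    - [0, 0, 0]
    - [0, 0, 0]
    - [0, 0, 0]
    - [0, 0, 0]
    - [0, 0, 0]
    - [0, 0, 0]
    - [0, 0, 0]
    - [0, 0, 0]
    - [0, 0, 0]
    - [0, 0, 0]
    - [0, 0, 0]
    - [0, 0, 0]
    - [0, 0, 0]
  xyz:
    - [0.6, -0.13, 0.24]
    - [0.6, -0.13, 0.24]
    - [0.34, -0.08, 0]
    - [0.25, -0.1, 0.12]
    - [0.25, -0.1, 0.12]
    - [0.28, -0.12, 0.22]
    - [0.28, -0.12, 0.22]
    - [0.2, -0.11, 0.28]
    - [0.2, -0.11, 0.28]
    - [0.09, -0.07, 0.22]
    - [0.09, -0.07, 0.22]
    - [0.06, -0.05, 0.22]
    - [0, -0.05, 0.22]
    - [0, 0, 0]
  hand: [1, 1, 1, 1, 1, 1, 1, 1, 1, 1, 1, 1, 1, 1]

```text
clock: 4.92
position: [644.0, -87.8, 194.4]
ee_rot: [0.996, -0.087, -0.0, 0.0]
contact_force: [-0.3, 0.1, 0.1]
gripper_width: 0.0
grasp_force: 0.0
```

Run:
```python
from h import *
im=eyes.get_image("scene"); t=eyes.get_image("top")
O=np.array([633.5,44,180]); u=np.radians(6.7); 
xb=np.array([np.cos(u),np.sin(u),0]); uh=np.array([-np.sin(u),np.cos(u),0]); c,s=np.cos(.1745),np.sin(.1745)
B=np.c_[xb,c*uh+[0,0,s],-s*uh+[0,0,c]]
for I in (im,t):
    Q,_,_=pts(I); b=(Q-O)@B
    k=b[(b[:,0]>-60)&(b[:,0]<60)&(abs(b[:,1]+130)<18)&(b[:,2]>14)&(b[:,2]<70)]
    for x in range(-60,60,15):
        q=k[(k[:,0]>=x)&(k[:,0]<x+15)]
        if len(q): print(x,len(q),np.median(q,0).round(1),q[:,2].max().round(1))
```

```text
-60 56 [ -51.6 -118.1   32.2] 40.0
-45 26 [ -38.4 -122.7   31.4] 36.5
-30 12 [ -23.8 -122.3   27.8] 35.2
-15 27 [  -4.7 -122.8   33.2] 65.7
0 117 [   4.5 -122.7   48.8] 69.1
15 25 [  21.3 -123.5   33.7] 37.3
30 71 [  39.  -124.2   34.5] 40.7
45 6 [  45.7 -127.9   30.7] 35.2
-60 59 [ -53.  -128.5   39.3] 43.2
-45 28 [ -36.7 -129.3   34.8] 41.9
-30 18 [ -25.9 -127.3   36.6] 38.5
```

>>> apply_moves:
  delta_rot:
    - [0, 0, 0]
    - [0, 0, 0]
    - [0, 0, 0]
  xyz:
    - [0, 0, 0.06]
    - [0, 0, 0.06]
    - [0, 0, 0]
  hand: [1, 1, 1]

```text
clock: 5.27
position: [644.0, -87.9, 193.8]
ee_rot: [0.996, -0.087, 0.001, 0.0]
contact_force: [-2.2, 0.6, 5.7]
gripper_width: -0.0
grasp_force: 2.7
```

>>> apply_moves:
  delta_rot:
    - [0, 0, 0]
    - [0, 0, 0]
    - [0, 0, 0]
    - [0, 0, 0]
    - [0, 0, 0]
    - [0, 0, 0]
    - [0, 0, 0]
    - [0, 0, 0]
    - [0, 0, 0]
    - [0, 0, 0]
    - [0, 0, 0]
    - [0, 0.8, 0]
    - [0, 0.8, 0]
    - [0, 0.8, 0]
    - [0, 0.8, 0]
    - [0, 0.8, 0]
    - [0, 0.8, 0]
    - [0, 0.8, 0]
    - [0, 0.73, 0]
    - [0, 0, 0]
  xyz:
    - [0, 0, -0.9]
    - [0, 0, -0.9]
    - [0, 0, -0.9]
    - [0, 0, -1]
    - [-0.72, 0.95, 0]
    - [-0.72, 0.95, 0]
    - [-0.72, 0.95, 0]
    - [-0.72, 0.95, 0]
    - [-0.72, 0.95, 0]
    - [-0.72, 0.95, 0]
    - [-0.72, 0.95, 0]
    - [0, 0, 0]
    - [0, 0, 0]
    - [0, 0, 0]
    - [0, 0, 0]
    - [0, 0, 0]
    - [0, 0, 0]
    - [0, 0, 0]
    - [0, 0, 0]
    - [0, 0, 0]
  hand: [1, 1, 1, -1, -1, -1, -1, -1, -1, -1, -1, -1, -1, -1, -1, -1, -1, -1, -1, -1]

```text
clock: 6.93
position: [486.5, -229.0, 281.3]
ee_rot: [0.943, -0.083, 0.322, 0.028]
contact_force: [-1.2, -0.7, -1.1]
gripper_width: 85.5
grasp_force: 0.0
```

Run:
```python
from h import *
plan([426,-290.5,270],tool(-10,38))
```

```text
pos [ 486.5 -229.   281.3] rot units [ 0.    0.05 -0.02] shift old [-1.82  2.85 -0.84] new [-1.82  2.84 -0.85]
```

>>> apply_moves:
  delta_rot:
    - [0, 0, 0]
    - [0, 0, 0]
    - [0, 0, 0]
    - [0, 0, 0]
    - [0, 0, 0]
  xyz:
    - [-0.45, 0.71, -0.21]
    - [-0.45, 0.71, -0.21]
    - [-0.45, 0.71, -0.21]
    - [-0.45, 0.71, -0.21]
    - [0, 0, 0]
  hand: [-1, -1, -1, -1, -1]

```text
clock: 7.35
position: [430.5, -292.9, 274.3]
ee_rot: [0.942, -0.084, 0.324, 0.028]
contact_force: [0.8, -0.8, 0.7]
gripper_width: 85.4
grasp_force: 0.0
```

Run:
```python
from h import *
s=arm.read_state(); im=eyes.get_image("wrist"); save(im,"w2.png")
Q,u,v=pts(im)
yc=np.radians(-10); xc=np.array([np.cos(yc),np.sin(yc),0]); yv=np.array([-np.sin(yc),np.cos(yc),0])
C=np.array([469,-298,0]); q=np.c_[(Q-C)@xc,(Q-C)@yv,Q[:,2]]
k=(abs(q[:,0])<60)&(abs(q[:,1])<45)&(q[:,2]>150)&(q[:,2]<255)
q=q[k]
for z in range(160,255,8):
    j=q[(q[:,2]>=z)&(q[:,2]<z+8)]
    if len(j): print(z,len(j),np.percentile(j,[3,97],axis=0).round(1).tolist())
top=q[(q[:,2]>225)&(q[:,2]<250)]; print(cv2.minAreaRect(top[:,:2].astype(np.float32)), np.median(top[:,2]))
rf=q[(q[:,2]>172)&(q[:,2]<190)]; print(cv2.minAreaRect(rf[:,:2].astype(np.float32)), np.median(rf[:,2]))
plan([480.5,-300,196],tool(-10,38))
```

```text
160 38 [[-30.1, -13.4, 161.8], [-29.6, 14.2, 167.9]]
168 156 [[-30.0, -26.1, 168.4], [19.6, 19.1, 176.0]]
176 3045 [[-28.8, -25.7, 176.3], [28.0, 20.2, 178.8]]
184 75 [[-10.1, -13.3, 184.6], [-9.5, 7.9, 191.7]]
192 86 [[-10.0, -13.8, 192.1], [-9.2, 8.4, 198.9]]
200 101 [[-10.0, -13.4, 200.5], [-9.1, 8.1, 207.4]]
208 103 [[-10.1, -13.3, 208.5], [-9.2, 8.0, 215.7]]
216 115 [[-10.1, -13.8, 216.3], [-9.1, 8.2, 223.7]]
224 133 [[-10.0, -13.2, 224.6], [-8.9, 8.5, 231.9]]
232 1330 [[-9.4, -13.7, 232.7], [10.9, 8.3, 235.6]]
((0.9740400314331055, -2.612053871154785), (23.562726974487305, 22.25153160095215), 89.43097686767578) 234.2725000016548
((0.7723178863525391, -2.7744579315185547), (48.017417907714844, 61.5890998840332), 89.61405181884766) 177.46577007433598
pos [ 431.2 -292.6  274.5] rot units [ 0.02 -0.   -0.03] shift old [-0.36 -0.06  3.7 ] new [-0.36 -0.05  3.7 ]
```

View pics/w2.png

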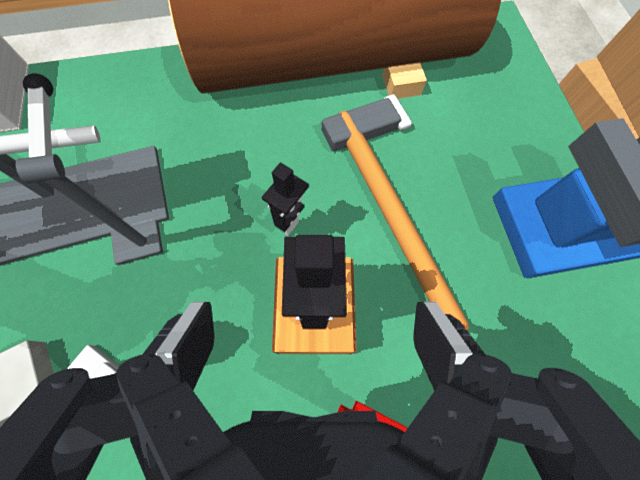

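The view shows the carrier centred between the open fingers at (315,265), and the gate lying shut across the bar at (38,85)-(38,165). Now I'll approach and grip.

>>> apply_moves:
  delta_rot:
    - [0, 0, 0]
    - [0, 0, 0]
    - [0, 0, 0]
    - [0, 0, 0]
    - [0, 0, 0]
    - [0, 0, 0]
    - [0, 0, 0]
    - [0, 0, 0]
    - [0, 0, 0]
    - [0, 0, 0]
    - [0, 0, 0]
    - [0, 0, 0]
  xyz:
    - [-0.18, 0.025, 0]
    - [-0.18, 0.025, 0.75]
    - [0, 0, 0.75]
    - [0, 0, 0.75]
    - [0, 0, 0.75]
    - [0, 0, 0.75]
    - [0, 0, 0]
    - [0, 0, 0]
    - [0, 0, 0]
    - [0, 0, 0]
    - [0, 0, 0]
    - [0, 0, 0]
  hand: [-1, -1, -1, -1, -1, -1, -1, 1, 1, 1, 1, 1]

```text
clock: 8.4
position: [480.6, -301.0, 195.0]
ee_rot: [0.942, -0.083, 0.325, 0.029]
contact_force: [1.2, -1.5, -0.0]
gripper_width: 26.0
grasp_force: 0.1
```

>>> apply_moves:
  delta_rot:
    - [0, 0, 0]
    - [0, 0, 0]
    - [0, 0, 0]
    - [0, 0, 0]
    - [0, 0, 0]
    - [0, 0, 0]
    - [0, 0, 0]
    - [0, 0, 0]
  xyz:
    - [0, 0, 0]
    - [0, 0, 0]
    - [0, 0, 0]
    - [0.25, 0, -0.32]
    - [0.5, 0, -0.63]
    - [0.5, 0, -0.63]
    - [0.5, 0, -0.63]
    - [0, 0, 0]
  hand: [1, 1, 1, 1, 1, 1, 1, 1]

```text
clock: 9.07
position: [482.1, -301.8, 268.3]
ee_rot: [0.941, -0.082, 0.327, 0.03]
contact_force: [0.2, -0.7, -1.2]
gripper_width: 23.1
grasp_force: 59.7
```

Run:
```python
from h import *
s=arm.read_state(); print(s["gripper_width"],s["grasp_force"],s["contact_force"].round(1))
im=eyes.get_image("scene")
for r in nets.masks_of("carrier",im)[:3]:
    p,_,_=pts(im,r["region"]); print(round(r["score"],2),np.round(r["bbox"]),np.percentile(p,[2,98],axis=0).round().tolist())
save(im,"s2.png",(180,120,340,300),3.3)
```

```text
23.073732376164514 59.73860800266266 [ 0.2 -0.7 -1.2]
0.94 [209. 175. 242. 246.] [[443.0, -321.0, 97.0], [503.0, -273.0, 306.0]]
0.88 [199. 250. 222. 295.] [[555.0, -307.0, 2.0], [602.0, -267.0, 145.0]]
0.84 [238. 185. 261. 248.] [[177.0, -425.0, -1.0], [367.0, -292.0, 214.0]]
```

View pics/s2.png

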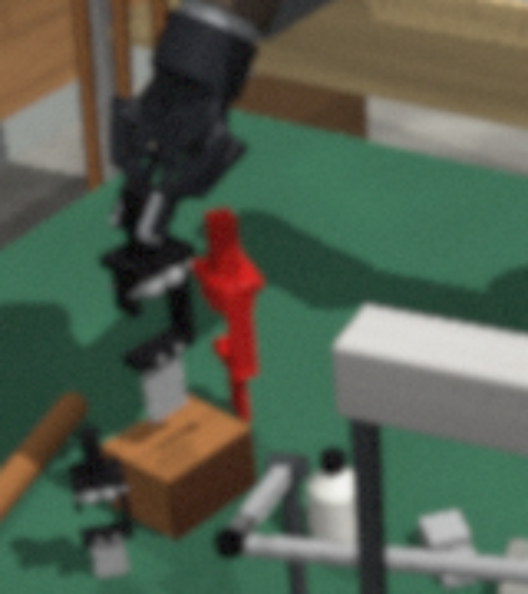

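The crop shows the carrier hanging upright in the grip, clear of the block; the others are untouched. Next I'll work out the hanging pose.

```bash
cat >> h.py <<'E'
O=np.array([633.5,44,180.]); _u=np.radians(6.7); _c,_s=np.cos(np.radians(10)),np.sin(np.radians(10))
_uh=np.array([-np.sin(_u),np.cos(_u),0])
B=np.c_[[np.cos(_u),np.sin(_u),0],_c*_uh+[0,0,_s],-_s*_uh+[0,0,_c]]
# carrier in tool at grasp
_R=Ro.from_quat([.942,-.083,.325,.029]).as_matrix(); _Rc=Ro.from_euler('z',-10,degrees=True).as_matrix()
CR=_R.T@_Rc; CP=_R.T@(np.array([469.4,-300.7,140])-[480.6,-301,195]); CP[1]=0
def goal(b):  # carrier origin at bar coords b, aligned with bar -> tool pose
    Rt=B@CR.T; return O+B@np.array(b)-Rt@CP, Rt
def where():
    s=arm.read_state(); R=Ro.from_quat(s["ee_rot"]).as_matrix(); o=R@CP+s["position"]
    print("carrier world",o.round(1),"in bar",(B.T@(o-O)).round(1),"ang",np.degrees(Ro.from_matrix(B.T@R@CR).as_rotvec()).round(1))
E
python3 - <<'E'
from h import *
where(); print(CP.round(1))
p,R=goal([-95,88,32]); print(p.round(1)); plan(p,R)
E
```

```text
carrier world [ 469.2 -298.5  208.5] in bar [-203.1 -311.2   83.8] ang [ -9.8  -1.3 -16.6]
[-42.6   0.   36.5]
[541.8 105.3 281. ]
pos [ 480.3 -300.6  263.5] rot units [ 2.99 -0.21 -1.18] shift old [  0.09 -16.42  -0.79] new [  2.13 -15.73   4.27]
```

>>> apply_moves:
  delta_rot:
    - [0, 0, 0]
    - [0.6, -0.04, -0.24]
    - [0.6, -0.04, -0.24]
    - [0.6, -0.04, -0.24]
    - [0.6, -0.04, -0.24]
    - [0.6, -0.04, -0.24]
    - [0, 0, 0]
    - [0, 0, 0]
    - [0, 0, 0]
    - [0, 0, 0]
    - [0, 0, 0]
    - [0, 0, 0]
    - [0, 0, 0]
    - [0, 0, 0]
    - [0, 0, 0]
    - [0, 0, 0]
    - [0, 0, 0]
    - [0, 0, 0]
    - [0, 0, 0]
    - [0, 0, 0]
  xyz:
    - [0.62, 0, -0.79]
    - [0, 0, 0]
    - [0, 0, 0]
    - [0, 0, 0]
    - [0, 0, 0]
    - [0, 0, 0]
    - [0.09, -0.9, 0.3]
    - [0.09, -0.9, 0.3]
    - [0.09, -0.9, 0.3]
    - [0.09, -0.9, 0.3]
    - [0.09, -0.9, 0.3]
    - [0.09, -0.9, 0.3]
    - [0.09, -0.9, 0.3]
    - [0.09, -0.9, 0.3]
    - [0.09, -0.9, 0.3]
    - [0.09, -0.9, 0.3]
    - [0.09, -0.9, 0.3]
    - [0.09, -0.9, 0.3]
    - [0.09, -0.9, 0.3]
    - [0, 0, 0]
  hand: [1, 1, 1, 1, 1, 1, 1, 1, 1, 1, 1, 1, 1, 1, 1, 1, 1, 1, 1, 1]

```text
clock: 10.83
position: [528.0, 7.2, 276.9]
ee_rot: [0.943, 0.028, 0.317, -0.098]
contact_force: [0.2, 0.6, -3.4]
gripper_width: 23.2
grasp_force: 60.6
```

Run:
```python
from h import *
where()
p,R=goal([-95,88,27]); plan(p,R)
```

```text
carrier world [515.7  15.  222.7] in bar [-120.4   -7.4   44.7] ang [-0.4  0.3  0.1]
pos [528.    7.2 276.9] rot units [0.03 0.05 0.05] shift old [ 0.38 -3.81  1.15] new [ 0.35 -3.8   1.17]
```

>>> apply_moves:
  delta_rot:
    - [0, 0, 0]
    - [0, 0, 0]
    - [0, 0, 0]
    - [0, 0, 0]
    - [0, 0, 0]
    - [0, 0, 0]
    - [0, 0, 0]
  xyz:
    - [0.07, -0.76, 0.23]
    - [0.07, -0.76, 0.23]
    - [0.07, -0.76, 0.23]
    - [0.07, -0.76, 0.23]
    - [0.07, -0.76, 0.23]
    - [0, 0, 0]
    - [0, 0, 0]
  hand: [1, 1, 1, 1, 1, 1, 1]

```text
clock: 11.42
position: [542.3, 102.2, 276.8]
ee_rot: [0.943, 0.026, 0.318, -0.097]
contact_force: [-0.1, -0.3, -2.4]
gripper_width: 22.7
grasp_force: 60.7
```

Run:
```python
from h import *
where(); im=eyes.get_image("wrist"); save(im,"w3.png")
Q,_,_=pts(im); b=(Q-O)@B
k=b[(np.hypot(b[:,0],b[:,2])<18)&(abs(b[:,1])<200)]
for y in range(-160,200,40):
    j=k[(k[:,1]>=y)&(k[:,1]<y+40)]
    if len(j): print("bar",y,len(j),np.percentile(j[:,[0,2]],[5,50,95],axis=0).round(1).tolist())
q=b[(b[:,0]>-150)&(b[:,0]<-35)&(abs(b[:,1]-88)<30)]
for z in range(-110,140,15):
    j=q[(q[:,2]>=z)&(q[:,2]<z+15)]
    if len(j)>5: print("car",z,len(j),np.percentile(j[:,:2],[3,97],axis=0).round(1).tolist())
l=b[(b[:,1]>0)&(b[:,0]>5)&(b[:,0]<80)]; Lw=Q[(b[:,1]>0)&(b[:,0]>0)&(b[:,0]<80)&(Q[:,2]>300)]
if len(Lw): print("lamp",len(Lw),np.percentile(((Lw-O)@B)[:,0],[1,50]).round(1),np.percentile(Lw[:,2],[1,50,99]).round(1))
p,R=goal([0,88,27]); plan(p,R)
```

```text
carrier world [530.  110.  222.6] in bar [-95.1  83.8  28.4] ang [-0.4  0.2 -0.2]
bar -160 626 [[-7.7, -0.9], [-3.6, 6.3], [5.2, 8.4]]
bar -120 1098 [[-7.7, 0.1], [-3.0, 6.6], [5.0, 8.5]]
bar -80 1107 [[-7.9, 0.4], [-3.1, 6.6], [5.2, 8.5]]
bar -40 1103 [[-7.9, 1.1], [-3.1, 6.6], [5.2, 8.6]]
bar 0 1056 [[-8.1, 1.0], [-3.4, 6.8], [4.6, 8.7]]
bar 40 1088 [[-8.2, 0.4], [-3.6, 6.8], [4.3, 8.8]]
bar 80 1123 [[-8.2, 0.0], [-3.8, 6.9], [4.2, 8.8]]
bar 120 1118 [[-8.3, 0.3], [-3.8, 6.9], [4.3, 8.8]]
bar 160 1392 [[-15.5, -7.0], [-4.9, 6.8], [8.8, 16.0]]
car 55 4502 [[-125.3, 62.2], [-65.0, 102.8]]
car 70 46 [[-106.0, 72.9], [-105.8, 92.1]]
car 85 482 [[-106.4, 59.0], [-78.1, 107.4]]
car 100 1841 [[-114.6, 59.0], [-84.3, 107.4]]
car 115 7907 [[-122.8, 63.2], [-85.5, 116.9]]
car 130 2369 [[-115.1, 60.0], [-104.9, 117.5]]
lamp 18855 [14.4 15.8] [301.7 345.9 363.9]
pos [542.6 102.  277.5] rot units [0.07 0.02 0.01] shift old [ 2.93 -0.18  2.39] new [ 2.93 -0.16  2.4 ]
```

View pics/w3.png

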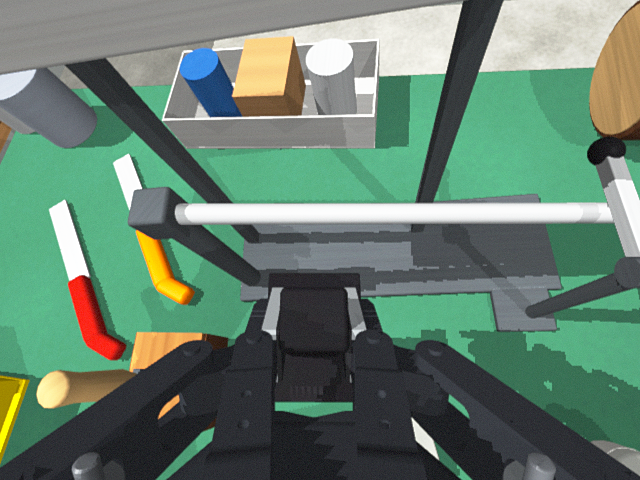

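The wrist view shows the bar clear at row 213, the lamp housing at top left, and the carrier in hand at (315,320). The bar fit holds to about 1 mm, so I'll move it over the bar.

>>> apply_moves:
  delta_rot:
    - [0, 0, 0]
    - [0, 0, 0]
    - [0, 0, 0]
    - [0, 0, 0]
    - [0, 0, 0]
    - [0, 0, 0]
    - [0, 0, 0]
    - [0, 0, 0]
  xyz:
    - [0.49, -0.03, 0.4]
    - [0.49, -0.03, 0.4]
    - [0.49, -0.03, 0.4]
    - [0.49, -0.03, 0.4]
    - [0.49, -0.03, 0.4]
    - [0.49, -0.03, 0.4]
    - [0, 0, 0]
    - [0, 0, 0]
  hand: [1, 1, 1, 1, 1, 1, 1, 1]

```text
clock: 12.13
position: [637.3, 117.5, 277.5]
ee_rot: [0.942, 0.025, 0.32, -0.098]
contact_force: [-0.5, -0.6, -1.7]
gripper_width: 23.4
grasp_force: 60.7
```

Run:
```python
from h import *
where(); s=arm.read_state(); print(s["contact_force"].round(1),s["wrist_torque"].round(2))
p,R=goal([0,88,0]); plan(p,R)
```

```text
carrier world [625.2 125.5 223.3] in bar [ 1.3 88.2 28.5] ang [-0.3 -0.  -0.2]
[-0.5 -0.6 -1.7] [-0.58  1.57  0.09]
pos [637.3 117.5 277.5] rot units [ 0.06 -0.   -0.  ] shift old [-0.74  0.01  0.87] new [-0.74  0.02  0.87]
```

>>> apply_moves:
  delta_rot:
    - [0, 0, 0]
    - [0, 0, 0]
    - [0, 0, 0]
    - [0, 0, 0]
    - [0, 0, 0]
    - [0, 0, 0]
  xyz:
    - [-0.13, 0, 0.15]
    - [-0.13, 0, 0.15]
    - [-0.13, 0, 0.15]
    - [-0.13, 0, 0.15]
    - [-0.13, 0, 0.15]
    - [0, 0, 0]
  hand: [1, 1, 1, 1, 1, 1]

```text
clock: 12.63
position: [634.4, 120.8, 253.8]
ee_rot: [0.943, 0.026, 0.318, -0.098]
contact_force: [-0.2, 0.3, -2.6]
gripper_width: 23.2
grasp_force: 60.7
```

>>> apply_moves:
  delta_rot:
    - [0, 0, 0]
    - [0, 0, 0]
  xyz:
    - [-0.04, 0, 0.05]
    - [0, 0, 0]
  hand: [1, 1]

```text
clock: 12.8
position: [635.9, 122.0, 254.7]
ee_rot: [0.942, 0.026, 0.319, -0.099]
contact_force: [-0.1, -0.2, -2.5]
gripper_width: 23.3
grasp_force: 60.7
```

Run:
```python
from h import *
where(); s=arm.read_state(); print(s["contact_force"].round(1))
```

```text
carrier world [623.8 129.9 200.5] in bar [ 0.4 88.7  5.2] ang [-0.2  0.1 -0.1]
[-0.1 -0.2 -2.5]
```

>>> apply_moves:
  delta_rot:
    - [0, 0, 0]
    - [0, 0, 0]
    - [0, 0, 0]
  xyz:
    - [-0.05, 0, 0.06]
    - [0, 0, 0]
    - [0, 0, 0]
  hand: [1, 1, 1]

```text
clock: 13.05
position: [636.1, 122.3, 253.3]
ee_rot: [0.942, 0.026, 0.318, -0.099]
contact_force: [0.5, 0.2, -2.3]
gripper_width: 23.0
grasp_force: 60.7
```

>>> apply_moves:
  delta_rot:
    - [0, 0, 0]
    - [0, 0, 0]
    - [0, 0, 0]
  xyz:
    - [-0.05, 0, 0.06]
    - [0, 0, 0]
    - [0, 0, 0]
  hand: [1, 1, 1]

```text
clock: 13.3
position: [636.2, 122.3, 251.8]
ee_rot: [0.943, 0.027, 0.317, -0.099]
contact_force: [-0.2, 0.7, -2.3]
gripper_width: 22.9
grasp_force: 60.7
```

Run:
```python
from h import *
where(); s=arm.read_state(); print(s["contact_force"].round(1))
```

```text
carrier world [623.8 130.2 197.6] in bar [ 0.4 88.5  2.3] ang [-0.2  0.3 -0. ]
[-0.2  0.7 -2.3]
```

>>> apply_moves:
  delta_rot:
    - [0, 0, 0]
    - [0, 0, 0]
    - [0, 0, 0]
  xyz:
    - [-0.05, 0, 0.06]
    - [0, 0, 0]
    - [0, 0, 0]
  hand: [1, 1, 1]

```text
clock: 13.55
position: [636.3, 122.3, 250.5]
ee_rot: [0.943, 0.027, 0.317, -0.099]
contact_force: [-0.1, 0.8, -1.4]
gripper_width: 23.6
grasp_force: 60.7
```

>>> apply_moves:
  delta_rot:
    - [0, 0, 0]
    - [0, 0, 0]
    - [0, 0, 0]
  xyz:
    - [-0.04, 0, 0.05]
    - [0, 0, 0]
    - [0, 0, 0]
  hand: [1, 1, 1]

```text
clock: 13.8
position: [636.6, 122.4, 250.0]
ee_rot: [0.943, 0.027, 0.317, -0.1]
contact_force: [0.3, -1.0, -0.0]
gripper_width: 23.4
grasp_force: 61.2
```

Run:
```python
from h import *
where(); s=arm.read_state(); print(s["contact_force"].round(1))
```

```text
carrier world [624.1 130.4 195.9] in bar [ 0.8 88.4  0.5] ang [-0.1  0.4  0. ]
[ 0.3 -1.  -0. ]
```

The carrier's weight is now on the bar. I'll open only a little, so it can't run into the downhill finger, then pull back along the tool axis.

>>> apply_moves:
  delta_rot:
    - [0, 0, 0]
    - [0, 0, 0]
    - [0, 0, 0]
    - [0, 0, 0]
    - [0, 0, 0]
    - [0, 0, 0]
    - [0, 0, 0]
    - [0, 0, 0]
    - [0, 0, 0]
    - [0, 0, 0]
  xyz:
    - [0, 0, 0]
    - [0, 0, 0]
    - [0, 0, -0.4]
    - [0, 0, -1]
    - [0, 0, -1]
    - [0, 0, -1]
    - [0, 0, -1]
    - [0, 0, -1]
    - [0, 0, 0]
    - [0, 0, 0]
  hand: [0.25, 0.25, 0.25, 0.25, 0.25, 0.25, 0.25, 0.25, 0.25, 0.25]

```text
clock: 14.63
position: [556.7, 95.0, 357.3]
ee_rot: [0.942, 0.027, 0.318, -0.101]
contact_force: [0.6, 0.3, -0.3]
gripper_width: 31.8
grasp_force: 0.0
```

Run:
```python
from h import *
im=eyes.get_image("wrist"); save(im,"w4.png")
Q,_,_=pts(im); b=(Q-O)@B
q=b[(abs(b[:,0])<40)&(abs(b[:,2]-38)<4)]; print(len(q),np.percentile(q[:,:2],[3,97],axis=0).round(1) if len(q) else "")
q=b[(abs(b[:,0])<14)&(b[:,2]>75)&(b[:,2]<105)&(abs(b[:,1])<160)]; print("tab",len(q),np.percentile(q,[3,97],axis=0).round(1) if len(q) else "")
```

```text
1812 [[ -32.4 -134.2]
 [  35.5   54.6]]
tab 835 [[-13.6  21.2  79.6]
 [  2.7  43.9  93.3]]
```

View pics/w4.png

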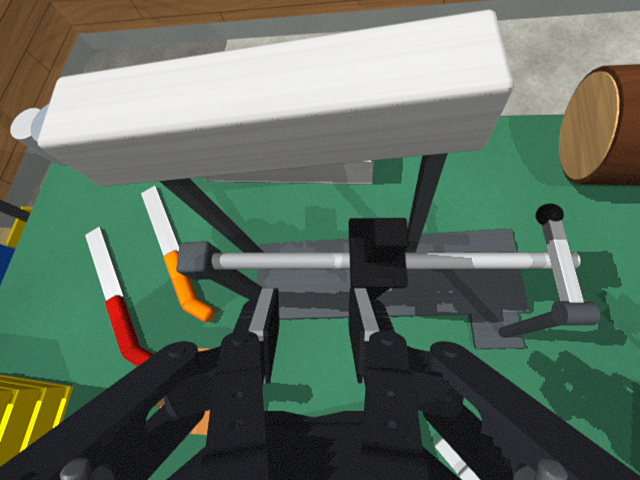

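The picture shows the carrier running freely along the bar at (378,250), fingers clear. I'll let it run.

>>> apply_moves:
  delta_rot:
    - [0, 0, 0]
    - [0, 0, 0]
    - [0, 0, 0]
    - [0, 0, 0]
    - [0, 0, 0]
    - [0, 0, 0]
    - [0, 0, 0]
    - [0, 0, 0]
    - [0, 0, 0]
    - [0, 0, 0]
    - [0, 0, 0]
    - [0, 0, 0]
    - [0, 0, 0]
    - [0, 0, 0]
    - [0, 0, 0]
    - [0, 0, 0]
    - [0, 0, 0]
    - [0, 0, 0]
    - [0, 0, 0]
    - [0, 0, 0]
  xyz:
    - [0, 0, 0]
    - [0, 0, 0]
    - [0, 0, 0]
    - [0, 0, 0]
    - [0, 0, 0]
    - [0, 0, 0]
    - [0, 0, 0]
    - [0, 0, 0]
    - [0, 0, 0]
    - [0, 0, 0]
    - [0, 0, 0]
    - [0, 0, 0]
    - [0, 0, 0]
    - [0, 0, 0]
    - [0, 0, 0]
    - [0, 0, 0]
    - [0, 0, 0]
    - [0, 0, 0]
    - [0, 0, 0]
    - [0, 0, 0]
  hand: [0.25, 0.25, 0.25, 0.25, 0.25, 0.25, 0.25, 0.25, 0.25, 0.25, 0.25, 0.25, 0.25, 0.25, 0.25, 0.25, 0.25, 0.25, 0.25, 0.25]

```text
clock: 16.35
position: [556.6, 94.7, 354.9]
ee_rot: [0.943, 0.027, 0.316, -0.099]
contact_force: [0.6, 1.2, 0.1]
gripper_width: 32.4
grasp_force: 0.0
```

>>> apply_moves:
  delta_rot:
    - [0, 0, 0]
    - [0, 0, 0]
    - [0, 0, 0]
    - [0, 0, 0]
    - [0, 0, 0]
    - [0, 0, 0]
    - [0, 0, 0]
    - [0, 0, 0]
    - [0, 0, 0]
    - [0, 0, 0]
    - [0, 0, 0]
    - [0, 0, 0]
    - [0, 0, 0]
    - [0, 0, 0]
    - [0, 0, 0]
    - [0, 0, 0]
    - [0, 0, 0]
    - [0, 0, 0]
    - [0, 0, 0]
    - [0, 0, 0]
  xyz:
    - [0, 0, 0]
    - [0, 0, 0]
    - [0, 0, 0]
    - [0, 0, 0]
    - [0, 0, 0]
    - [0, 0, 0]
    - [0, 0, 0]
    - [0, 0, 0]
    - [0, 0, 0]
    - [0, 0, 0]
    - [0, 0, 0]
    - [0, 0, 0]
    - [0, 0, 0]
    - [0, 0, 0]
    - [0, 0, 0]
    - [0, 0, 0]
    - [0, 0, 0]
    - [0, 0, 0]
    - [0, 0, 0]
    - [0, 0, 0]
  hand: [0.25, 0.25, 0.25, 0.25, 0.25, 0.25, 0.25, 0.25, 0.25, 0.25, 0.25, 0.25, 0.25, 0.25, 0.25, 0.25, 0.25, 0.25, 0.25, 0.25]

```text
clock: 18.02
position: [556.6, 94.8, 354.9]
ee_rot: [0.943, 0.027, 0.316, -0.099]
contact_force: [0.2, -0.6, 0.1]
gripper_width: 32.1
grasp_force: 0.0
```

Run:
```python
from h import *
for i in range(2):
    im=eyes.get_image("wrist"); Q,_,_=pts(im); b=(Q-O)@B
    q=b[(abs(b[:,0])<20)&(b[:,2]>75)&(b[:,2]<105)&(abs(b[:,1])<180)]; print("tab",len(q),np.percentile(q,[3,50,97],axis=0).round(1) if len(q) else "")
save(im,"w5.png")
s=eyes.get_image("scene"); print([ (round(r["score"],2),np.round(r["bbox"])) for r in nets.look_for("carrier",s)])
```

```text
tab 1597 [[ -17.7 -106.4   76.6]
 [  -8.6  -91.2   93.3]
 [   2.6  -84.1   95.4]]
tab 1606 [[ -17.7 -106.4   76.5]
 [  -8.7  -91.3   93.3]
 [   2.6  -84.1   95.5]]
[(0.65, array([199., 248., 220., 294.])), (0.65, array([241., 185., 262., 243.])), (0.6, array([254., 249., 286., 335.]))]
```

View pics/w5.png

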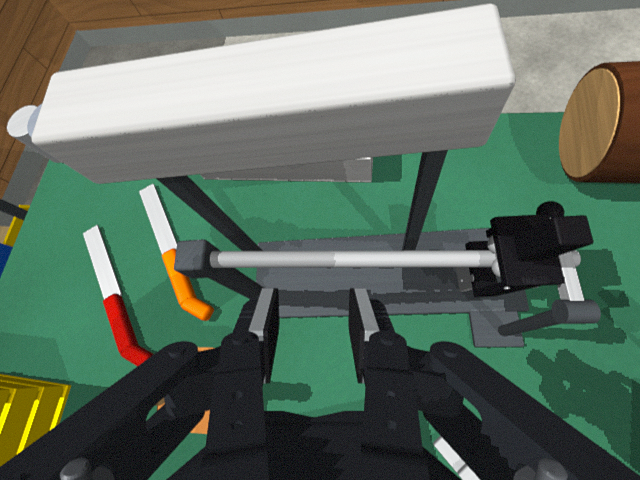

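The carrier hangs at rest against the shut gate at (545,255), with its tab at bar y of about -96. The gripper is well clear.

```bash
python3 -c "
from bench import arm
print(arm.job_done())"
```

```text
the job is handed in; nothing more can be done
None
```

I shut the gate, hung the carrier at bar y of about +88 mm, and it ran down by itself to rest against the gate at about -96 mm; the job is handed in at about 18 s, and the hand-in returned no verdict.

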